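Load the cheese-plane blade

ROBOT

A 6-joint arm with a two-finger parallel gripper is mounted at the origin on the work surface; the furniture and walls round the work are solid. World frame = base frame: x ahead of the robot, y to its left, z up, the work surface at z = 0. Lengths are in m, angles in degrees, forces in N, time in s.
With the tool pointing down it reaches from about 0.4 to 0.825 m from the base axis. Payload 7 kg.
Tool frame: the origin (TCP) lies at the very end of the fingers, on their centre line; the grasp point (between the pads) lies hold_point_z behind it (hold_point_z is the distance from the TCP to the grasp point, in m); z points along the fingers, y is the line along which they close (so a half turn about z gives the same grasp; the last joint's range is limited). The gripper opens to 88 mm and grips with 3 to 60 N. Pads are 19 mm wide; open, the fingers measure 130 mm over their backs; the gripper's body (78 mm by 193 mm) begins 47 mm behind the grasp point.
Start: joints at [90.304, 20.546, 0.682, 0, -70.136, -16.507], TCP at [0.188, 0.648, 0.227] pointing down, gripper open.
Joint ranges: [-176.03, 176.03], [-82.01, 121.73], [-58.28, 71.71], [-173.87, 95.51], [-174.79, -0.11], [-173.66, 173.66]. Speed limits (degrees/s): [136.94, 136.94, 172.46, 180, 180, 180].

INTERFACE

Orientations are given as [roll, pitch, yaw] about the fixed x, y, z axes, in that order (R = Rz(yaw) Ry(pitch) Rx(roll)).
In Python, from plant import get_obs, snapshot, close_job, hold_point_z gives the robot as it stands.
- The arm moves only by the tool play_rows, never from a script. Its argument "commands" is a list that holds one entry, the list of rows, each a list of 7 numbers: the shift along the tool's x, y, z in cm, then the turn, a rotation vector about the tool's x, y, z in degrees, then the opening, from 0 (shut) to 1 (fully open). In form: [[[x, y, z, ax, ay, az, fingers], ...]]. A call has 1 to 20 rows; each row is the pose to reach, as a shift and turn from the pose commanded when the call began, along the tool's axes at that moment; what a row does not reach only later rows make up. A row lasts 1/12 s, in which the tool goes at most 41.7 mm and 7.16 degrees, less where a joint would pass 70% of its speed; a pose out of reach is approached as far as the arm can. A call with a gripper value outside its range is refused whole. The fingers move at their own pace and stop on an object; the grip force is fixed at half the most. Time passes only in rows, so rows that repeat a pose let the fingers close. It gives the time, the measured TCP pose, the force, the opening and the grip force at its end, in the units of the state.
- get_obs(): the state, without advancing time (a new reading comes with each control period).
- snapshot(name): name is "side" or "top"; returns a dict with "frame" (384x512x3 uint8, red, green, blue), "camera_matrix" (3x3 intrinsics, pixels), "dist" ([k1, k2, p1, p2, k3] as OpenCV has them; the pictures are not rectified), "origin" and "attitude" of the camera in the world. Camera axes: x right, y down, z forward; pixel columns grow to the right and rows downward; lengths in m; the calibration is good to about 2 mm. A picture is of the moment at which its call begins. There is no depth.
- close_job(): hands the job in; it is judged then, once.
The state is a dict: "clock": time; "joint_pos": joint angles; "qvel": joint speeds; "tau": joint torques, N m; "tool_pos": TCP position; "orientation": TCP orientation; "force": force on the tool from outside, world axes, zero at the start; "moment": the same for the moment, N m; "opening": finger opening in m; "gripper_force": force on a finger pad.
Only numpy, scipy, OpenCV 4.12 (cv2) and the standard library are available. Lean on these libraries where they do the work, as an engineer would, in place of code of your own. Each camera call takes 0.05 s, during which the arm holds its last target. There are 200 camera calls.

TASK

Load the loose slicer blade into the wooden cheese plane without picking it up: slide it along the runway into the bed until its notch takes the sprung locating pin, push the pin back until the blade's tail clears the step, and press the tail down so that the blade lies flat in the bed, held between pin and step. Use gentle force, and leave the cheese and the cheese fork where they are.

Things in the scene. Friction and masses are not known exactly. Their poses are not given: they have to be found in the camera images.
- board: The cheese plane: dark wooden board, 340 x 164 mm, fixed to the table. Origin at table level; x is the loading direction, from the open near end (x=-200 mm) past runway and bed to the end block (x=114 to 140, 32 mm high); z up. Side rails and bed cheeks are 28 mm high over the table. A blade pushed in off centre can jam in the lead-in: steer it.
- step (a point): Middle of the far edge of the runway (board frame -20, 0, 18 mm; axes as the board's). The runway, lighter wood, is flat, 18 mm over the table, 180 mm long. Its side rails have inner faces at y=+-70, from 40 mm before this edge narrowing evenly to y=+-51 here. Beyond the edge a straight 6 mm step goes down to the bed.
- bed (a point): Point on the bed floor (board frame 40, 0, 12 mm; axes as the board's) where the blade's origin belongs when loaded. The floor is flat, 12 mm over the table, from the step (x=-20) to the end block (x=114), between cheeks with inner faces at y=+-51.
- blade: Loose steel slicer blade, flat plate 120 (x) x 96 (y) x 6 mm, about 0.45 kg, too wide to grasp across. Origin under its centre, x towards its nose, the end with the notch. It starts on the runway, nose towards the bed, slightly askew. In the middle of the nose edge is a slot 14 mm wide, 20 mm deep, with rounded mouth; the nose corners are rounded by 12 mm.
- ridge (a point): Middle of the foot of the thumb ridge's rear face (blade frame -34, 0, 6 mm). The straight ridge, 84 mm long along y, stands 10 mm above the plate: steep behind, sloping down in front to x=2. Behind it 26 mm of flat plate remain to the tail: fingertips can stand there to push the ridge forward and press the tail down.
- notch (a point): Centre of the notch's closed end, half way through the plate (blade frame 40, 0, 3 mm).
- pin_top (a point): Centre of the top of the locating pin: steel, 10 mm in diameter, standing in the bed up to 32 mm over the table. At rest its axis is at x=81 mm in the board's frame.
- pin (a joint): How far the pin is pushed back along the board's +x, 0 to 0.014 m, against its spring: 4 N to start, 0.5 N more per mm. About 0.004 with the blade loaded; push to 0.008 to 0.012 so that the tail clears the step. The tail may then hang on the finger by friction until pressed down; let go, the spring moves the blade back against the step.
- cheese_block: Bystander: block of hard cheese, 52 x 58 x 30 mm, loose on the table to the right of the board. Origin under its centre.
- cheese_fork: Bystander: cheese fork with wooden handle, 160 mm long, 14 mm high, loose on the table to the left of the board. Origin under its middle.
Mind the look-alikes: they are no part of the job. Leave any orange look-alike of the blade alone.

How it is judged:
By the outcome, as a careful person would: the job done as asked, in the order asked, and still so for the second after the job is handed in, with the robot touching nothing.
It also fails if it takes over 51 s, if anything falls off the work surface, if the arm or the gripper's body presses on something with over 40 N, if the wrist force passes 120 N, or if a joint passes its speed limit or range.

## Working session

There is one attempt and no reset: what is moved stays moved. The work goes in short steps, Python scripts to look and compute and a tool call to move; the robot and the scene stay as the last step left them, time stands still between calls to the robot, and variables do not carry over. Pictures are saved under pics/ and viewed, at most 10 in all, crops included, and the job is handed in when it is done.

Besides the shell and the picture viewer there is one more tool, called after "Request:" in YAML: its name, and indented under it one key for each argument. play_rows: Moves the arm, as the interface text tells. Its arguments: {"type":"object","properties":{"commands":{"type":"array","items":{"type":"array","items":{"type":"array","items":{"type":"number"}}}}},"required":["commands"]}

```bash
ls; mkdir -p pics; python3 - <<'E'
from plant import get_obs, snapshot, hold_point_z
import cv2
print(hold_point_z, get_obs())
for n in("top","side"):
    s=snapshot(n); cv2.imwrite(f"pics/{n}0.png",cv2.resize(s["frame"][:,:,::-1],(800,600),interpolation=cv2.INTER_CUBIC))
    print({k:v for k,v in s.items() if k!="frame"})
E
```

```text
pics
0.0188 {'clock': 0.0, 'joint_pos': array([ 9.03018305e+01,  2.05909155e+01,  6.32526523e-01, -2.06593324e-02,
       -7.01365917e+01, -1.65047566e+01]), 'qvel': array([-0.07245793,  0.05121395,  0.05313251, -0.01319873,  0.03521145,
        0.00271522]), 'tau': array([ 2.82479086e-04, -5.82724750e+01,  2.93055439e+01,  6.99741125e+00,
        6.92023285e-03, -1.56121405e-04]), 'tool_pos': array([0.18826245, 0.64768563, 0.2256174 ]), 'orientation': array([ 1.79903415e+02, -8.36542136e-03, -1.62099548e+01]), 'force': array([-0.22112274,  0.07030746, -0.64818285]), 'moment': array([ 0.0282339 , -0.01430116, -0.06848787]), 'gripper_force': 0.0, 'opening': 0.08761677992193347}
{'camera_matrix': array([[400.75178312,   0.        , 252.91974085],
       [  0.        , 400.75178312, 191.37297436],
       [  0.        ,   0.        ,   1.        ]]), 'dist': array([-0.07707754,  0.        ,  0.        ,  0.        ,  0.        ]), 'origin': array([0.46668478, 0.00926716, 1.00370992]), 'attitude': array([-174.33282011,   -1.72788337,  -88.92611251])}
{'camera_matrix': array([[359.27225983,   0.        , 249.11355166],
       [  0.        , 359.27225983, 198.58654206],
       [  0.        ,   0.        ,   1.        ]]), 'dist': array([-0.03434616,  0.        ,  0.        ,  0.        ,  0.        ]), 'origin': array([0.40974653, 0.75031964, 0.42647389]), 'attitude': array([-116.72939839,    0.98031696, -167.97512315])}
```

View pics/top0.png

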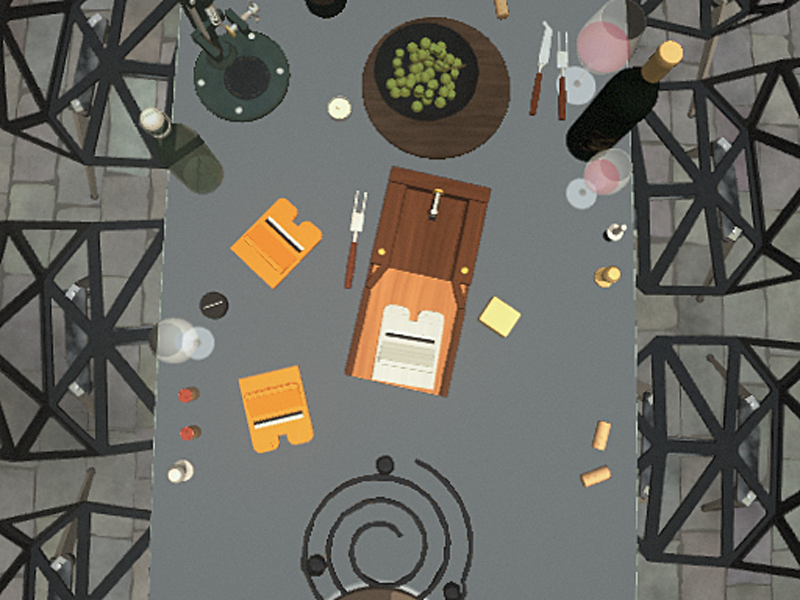

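View pics/side0.png

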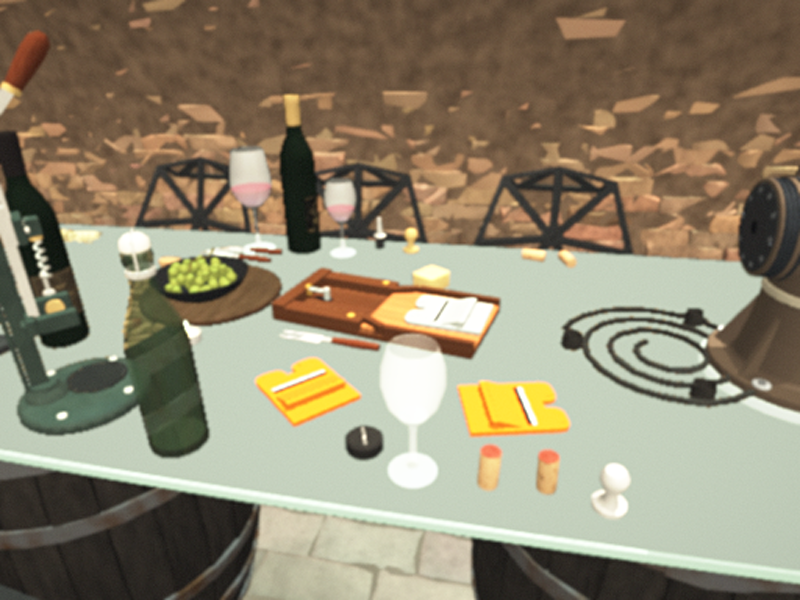

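The top view shows the board from about (397,390) to (440,175), the blade on the runway near (410,345) with its notch towards the bed, the fork on the left and the cheese on the right. I'll zoom in to measure.

```bash
cat > h.py <<'E'
import numpy as np,cv2
from plant import get_obs,snapshot
from scipy.spatial.transform import Rotation as R
def ray(s,px):
    p=cv2.undistortPoints(np.array(px,float).reshape(-1,1,2),s["camera_matrix"],s["dist"])[:,0]
    return R.from_euler('xyz',s["attitude"],degrees=True).apply(np.c_[p,np.ones(len(p))])
def w(s,px,z):  # pixels -> world at heights z
    d=ray(s,px); return s["origin"]+d*((np.asarray(z)-s["origin"][2])/d[:,2])[:,None]
def pr(s,P):
    r=R.from_euler('xyz',s["attitude"],degrees=True).inv()
    P=r.apply(np.atleast_2d(P)-s["origin"]); return cv2.projectPoints(P,np.zeros(3),np.zeros(3),s["camera_matrix"],s["dist"])[0][:,0]
def crop(s,name,x0,y0,wd,ht,k):
    cv2.imwrite(name,cv2.resize(s["frame"][y0:y0+ht,x0:x0+wd,::-1],(wd*k,ht*k),interpolation=cv2.INTER_CUBIC))
E
python3 - <<'E'
from h import *
s=snapshot("top"); crop(s,"pics/c1.png",200,100,130,160,4) if 0 else crop(s,"pics/c1.png",205,100,130,150,4)
cv2.imwrite("pics/c1.png",cv2.resize(s["frame"][155:260,210:350,::-1],(798,600),interpolation=cv2.INTER_CUBIC))
cv2.imwrite("pics/c2.png",cv2.resize(s["frame"][100:205,210:350,::-1],(798,600),interpolation=cv2.INTER_CUBIC))
E
```

```text
(no output)
```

View pics/c1.png

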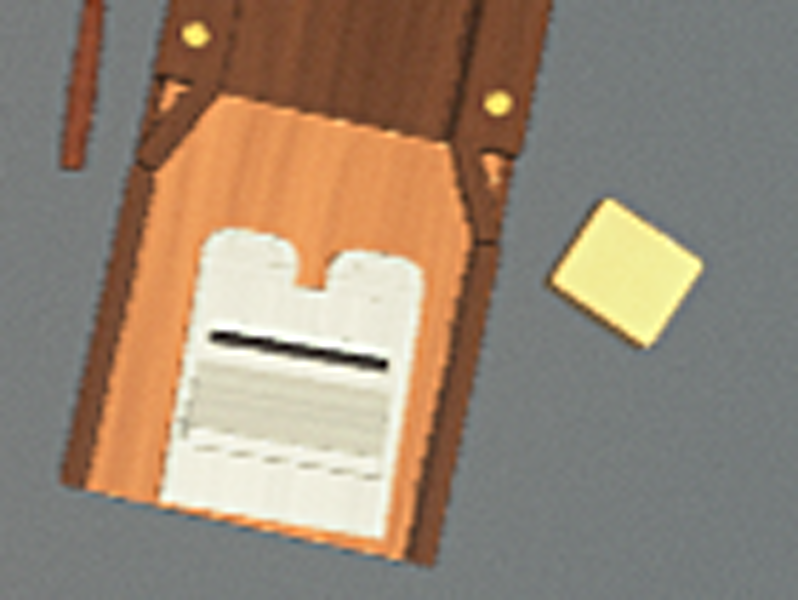

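View pics/c2.png

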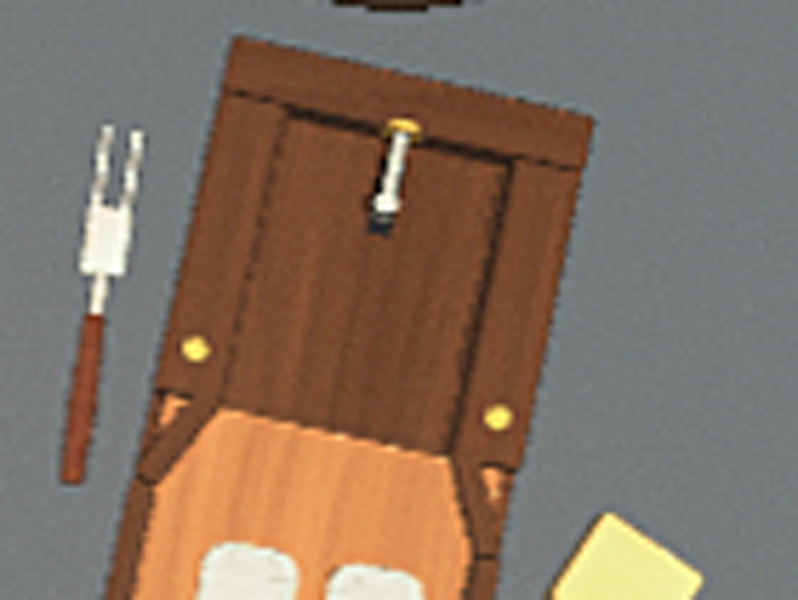

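```bash
cat >> h.py <<'E'
from scipy.optimize import least_squares
def fit(s,px,L,z0):  # local pts (m, z above z0) -> x,y,yaw
    L=np.array(L,float)
    def P(q):
        c,n=np.cos(q[2]),np.sin(q[2]); return np.c_[q[0]+c*L[:,0]-n*L[:,1],q[1]+n*L[:,0]+c*L[:,1],L[:,2]+z0]
    r=least_squares(lambda q:(pr(s,P(q))-px).ravel(),[.5,0,-.2]); return r.x,r.fun.reshape(-1,2)
def c2i(p,x0,y0,k=5.7): return (np.array(p,float)+.5)/k-.5+[x0,y0]
E
python3 - <<'E'
from h import *
s=snapshot("top")
pb=np.r_[c2i([(235,37),(594,120),(217,408),(452,457)],210,100),c2i([(62,484),(435,565)],210,155)]
L=np.array([(140,82,32),(140,-82,32),(-20,51,18),(-20,-51,18),(-200,82,28),(-200,-82,28)])/1e3
q,r=fit(s,pb,L,0);print(q[:2],np.degrees(q[2]),r.round(2).tolist())
pl=c2i([(160,500),(386,541),(313,288)],210,155)
b,r=fit(s,pl,np.array([(-60,48,6),(-60,-48,6),(40,0,6)])/1e3,.018);print(b[:2],np.degrees(b[2]),r.round(2).tolist())
c,n=np.cos(q[2]),np.sin(q[2]);d=b[:2]-q[:2];print("blade in board",c*d[0]+n*d[1],-n*d[0]+c*d[1],np.degrees(b[2]-q[2]))
E
```

```text
[ 0.62512507 -0.06053927] -11.331822557551364 [[-0.52, -0.32], [0.43, -0.51], [0.81, -0.1], [-0.4, 0.22], [-0.52, 0.15], [0.22, 0.5]]
[ 0.49114692 -0.04137724] -8.969996848075358 [[0.36, 0.04], [-0.41, -0.28], [0.04, 0.24]]
blade in board -0.1351314926068939 -0.007536986307149995 2.361825709476006
```

Board pose: (0.625, -0.0605), yaw -11.3°. In the board frame the blade sits at (-135, -7.5) mm, yaw +2.4°. Next I work out the approach.

```bash
cat >> h.py <<'E'
Q=(0.6251,-0.0605,-11.33)
def b2w(x,y,z): return R.from_euler('z',Q[2],degrees=True).apply(np.array([x,y,z])/1e3)+[Q[0],Q[1],0]
def w2b(p): return R.from_euler('z',-Q[2],degrees=True).apply(np.array(p)-[Q[0],Q[1],0])*1e3
def sh(p,cp,crpy): return 100*R.from_euler('xyz',crpy,degrees=True).inv().apply(np.array(p)-cp)
E
python3 - <<'E'
from h import *
c=[.188,.648,.227];o=[180,0,-16.2]
for z in(380,60): print(b2w(-182,-9.4,z),sh(b2w(-182,-9.4,z),c,o))
s=snapshot("side")  # heights of glass etc: base pixel -> ground, then top
for n,bp,tp in(("glass",(412,470),(412,338)),("bottle",(178,445),(135,232))):
    g=w(s,np.array([bp])*.64,[0])[0]; 
    hs=np.linspace(0,.4,81);v=[pr(s,[g[0],g[1],h])[0][1] for h in hs]
    print(n,g,hs[np.argmin(abs(np.array(v)-tp[1]*.64))])
E
```

```text
[ 0.44480011 -0.03396117  0.38      ] [ 43.68646249  58.32380599 -15.3       ]
[ 0.44480011 -0.03396117  0.06      ] [43.68646249 58.32380599 16.7       ]
glass [ 4.89191552e-01  2.94338374e-01 -5.55111512e-17] 0.165
bottle [0.76251696 0.30642585 0.        ] 0.26
```

Request:
play_rows:
  commands:
    - [[0, 0, -4, 0, 0, 0, 0.34], [0, 0, -8, 0, 0, 0, 0.34], [0, 0, -12, 0, 0, 0, 0.34], [2.3, 3.1, -15, 0, 0, -1, 0.34], [4.6, 6.2, -15, 0, 0, -2, 0.34], [6.9, 9.2, -15, 0, 0, -3, 0.34], [9.2, 12.3, -15, 0, 0, -4, 0.34], [11.5, 15.4, -15, 0, 0, -5, 0.34], [13.8, 18.5, -15, 0, 0, -6, 0.34], [16.1, 21.5, -15, 0, 0, -7.2, 0.34], [18.4, 24.6, -15, 0, 0, -7.2, 0.34], [20.7, 27.7, -15, 0, 0, -7.2, 0.34], [23, 30.8, -15, 0, 0, -7.2, 0.34], [25.3, 33.8, -15, 0, 0, -7.2, 0.34], [27.6, 36.9, -15, 0, 0, -7.2, 0.34], [29.9, 40, -15, 0, 0, -7.2, 0.34], [32.2, 43, -15, 0, 0, -7.2, 0.34], [34.5, 46.1, -15, 0, 0, -7.2, 0.34], [36.8, 49.2, -15, 0, 0, -7.2, 0.34], [39.1, 52.2, -15, 0, 0, -7.2, 0.34]]

```text
clock: 1.92
tool_pos: [0.4181, 0.0357, 0.3771]
orientation: [-179.9, -0.1, -9.0]
force: [0.8, 1.1, 0.5]
opening: 0.0297
gripper_force: 0.0
```

```bash
python3 - <<'E'
from h import *
o=get_obs();print(o["clock"],o["tool_pos"],o["orientation"],o["opening"],o["joint_pos"],o["force"])
c=np.array([.188,.648,.227])+R.from_euler('xyz',[180,0,-16.2],degrees=True).apply([.391,.522,-.15]);print("cmd",c)
print(sh(b2w(-182,-9.4,60),c,[180,0,-9]))
E
```

```text
1.9167 [0.4181006  0.03574906 0.37705004] [-1.79943571e+02 -6.11520564e-02 -8.98264185e+00] 0.0297353251829588 [ 3.20831266e+01 -8.53635320e+00 -1.33169778e+01 -2.38092004e-03
 -8.51362002e+01  4.89344618e+01] [0.84830225 1.07126565 0.52154798]
cmd [0.41784147 0.03764117 0.377     ]
[ 3.78278046  6.65035413 31.7       ]
```

Request:
play_rows:
  commands:
    - [[1.9, 3.3, 0, 0, 0, 0, 0.34], [3.8, 6.65, 2, 0, 0, 0, 0.34], [3.8, 6.65, 6, 0, 0, 0, 0.34], [3.8, 6.65, 10, 0, 0, 0, 0.34], [3.8, 6.65, 14, 0, 0, 0, 0.34], [3.8, 6.65, 18, 0, 0, 0, 0.34], [3.8, 6.65, 22, 0, 0, 0, 0.34], [3.8, 6.65, 26, 0, 0, 0, 0.34], [3.8, 6.65, 29, 0, 0, 0, 0.34], [3.8, 6.65, 31, 0, 0, 0, 0.34], [3.8, 6.65, 31.7, 0, 0, 0, 0.34], [3.8, 6.65, 31.7, 0, 0, 0, 0.34]]

```text
clock: 2.92
tool_pos: [0.4442, -0.0342, 0.0582]
orientation: [179.9, 0.2, -9.0]
force: [-0.3, 0.2, 0.8]
opening: 0.0293
gripper_force: 0.0
```

```bash
python3 - <<'E'
from h import *
o=get_obs();print(o["clock"],o["tool_pos"],o["orientation"],w2b(o["tool_pos"]),o["force"])
a=snapshot("top");b=snapshot("side")
im=lambda s,y0,x0:cv2.resize(s["frame"][y0:y0+100,x0:x0+133,::-1],(399,300),interpolation=cv2.INTER_CUBIC)
cv2.imwrite("pics/d.png",np.vstack([im(a,150,200),im(b,160,210)]))
E
```

```text
2.9167 [ 0.44424664 -0.03422312  0.05824271] [179.89836946   0.18121079  -9.00571212] [-182.49121929   -9.76557945   58.2427134 ] [-0.28609212  0.19634695  0.81424789]
```

View pics/d.png

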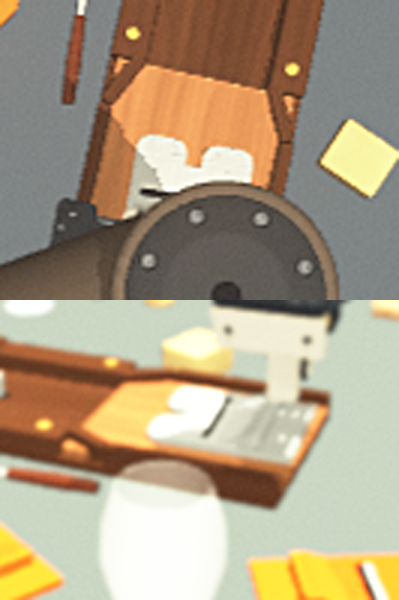

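The fingers stand over the flat tail behind the ridge, and the top view still shows the blade nose and notch at about (205,155). I'll descend and start pushing.

Request:
play_rows:
  commands:
    - [[0, 0, 1.2, 0, 0, 0, 0.34], [0, 0, 2.2, 0, 0, 0, 0.34], [0, 0, 2.8, 0, 0, 0, 0.34], [0, 0, 3.1, 0, 0, 0, 0.34], [0, 0, 3.2, 0, 0, 0, 0.34], [0.2, 0, 3.2, 0, 0, 0, 0.34], [0.4, 0, 3.2, 0, 0, 0, 0.34], [0.6, 0, 3.2, 0, 0, 0, 0.34], [0.8, 0, 3.2, 0, 0, 0, 0.34], [1, 0, 3.2, 0, 0, 0, 0.34], [1.2, 0, 3.2, 0, 0, 0, 0.34]]

```text
clock: 3.93
tool_pos: [0.4565, -0.036, 0.0277]
orientation: [180.0, 0.1, -9.0]
force: [-5.7, 1.0, 4.4]
opening: 0.0293
gripper_force: 2.6
```

```bash
python3 - <<'E'
from h import *
o=get_obs();print(o["clock"],w2b(o["tool_pos"]),o["force"],o["moment"])
print("cmd",w2b(b2w(-182,-9.4,28)+R.from_euler('xyz',[180,0,-9],degrees=True).apply([.012,0,0])))
# target: engaged TCP at board (-60,0), yaw 0
c=b2w(-182,-9.4,28)+R.from_euler('xyz',[180,0,-9],degrees=True).apply([.012,0,0])
for x,y in((-130,-4.5),(-90,0),(-60,0)):print(sh(b2w(x,y,28),c,[180,0,-9]))
E
```

```text
3.9333 [-170.16816212   -9.13947308   27.70743276] [-5.73526558  0.99730857  4.44451245] [0.29474199 1.84318539 0.018116  ]
cmd [-170.00992106   -8.91214043   28.        ]
[ 4.01562181e+00 -2.78189078e-01 -3.40683363e-17]
[ 8.03060952e+00 -5.65197182e-01 -6.92166920e-17]
[ 1.10281293e+01 -4.43232290e-01 -5.42803005e-17]
```

Request:
play_rows:
  commands:
    - [[0.35, -0.07, 0, 0, 0, 0.3, 0.34], [0.7, -0.14, 0, 0, 0, 0.6, 0.34], [1.05, -0.2, 0, 0, 0, 0.9, 0.34], [1.4, -0.27, 0, 0, 0, 1.2, 0.34], [1.75, -0.34, 0, 0, 0, 1.5, 0.34], [2.1, -0.4, 0, 0, 0, 1.8, 0.34], [2.45, -0.47, 0, 0, 0, 2.1, 0.34], [2.8, -0.54, 0, 0, 0, 2.3, 0.34], [3.15, -0.6, 0, 0, 0, 2.3, 0.34], [3.5, -0.65, 0, 0, 0, 2.3, 0.34]]

```text
clock: 4.77
tool_pos: [0.4927, -0.0349, 0.0276]
orientation: [180.0, 0.0, -11.3]
force: [-4.4, -0.2, 4.0]
opening: 0.0296
gripper_force: 2.5
```

```bash
python3 - <<'E'
from h import *
o=get_obs();print(o["clock"],w2b(o["tool_pos"]),o["orientation"],o["force"],o["moment"])
a=snapshot("top");b=snapshot("side")
cv2.imwrite("pics/e.png",np.vstack([cv2.resize(a["frame"][150:200,222:322,::-1],(600,300),interpolation=cv2.INTER_CUBIC),cv2.resize(b["frame"][170:230,220:340,::-1],(600,300),interpolation=cv2.INTER_CUBIC)]))
# expected notch end (blade x40,z top 24) if blade origin at TCP+43.5, in crop px
t=w2b(o["tool_pos"])
print((pr(a,b2w(t[0]+83.5,t[1],24))[0]-[222,150]+.5)*6, (pr(a,b2w(-60,0,18))[0]-[222,150]+.5)*6,(pr(a,b2w(-20,0,18))[0]-[222,150]+.5)*6)
E
```

```text
4.7667 [-134.84894709   -0.95988774   27.56625874] [ 1.79977146e+02  4.21240131e-02 -1.13236025e+01] [-4.44412192 -0.15049463  3.95002421] [-0.01533881  1.90933268 -0.04861463]
[269.06481824 228.54927192] [261.44315431 249.96167108] [281.85644545 156.2071931 ]
```

View pics/e.png

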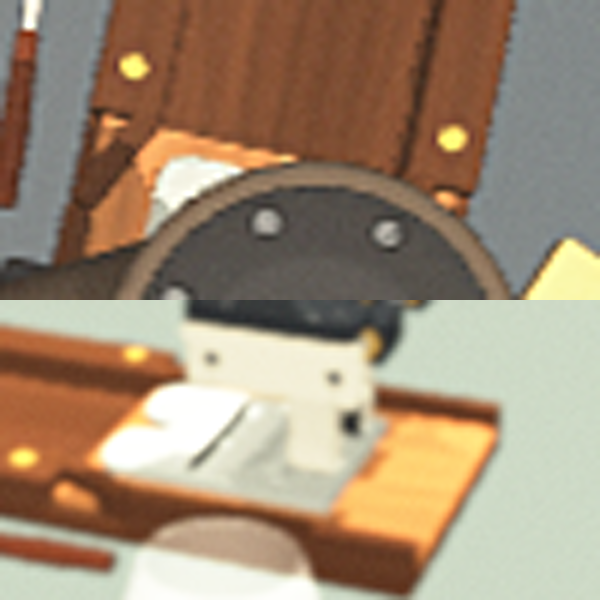

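```bash
python3 - <<'E'
from h import *
a=snapshot("top");b=snapshot("side")
t=lambda p:np.array(p,float)/6-.5+[222,150]; sd=lambda p:np.array(p,float)/5-.5+[220,170]
print("top edge-left, nose-left tip",[w2b(x).round(1).tolist() for x in w(a,[t((153,195)),t((195,155)),t((158,130))],[.024,.024,.018])])
print("side: tailL, tailR, runway near L corner, rail top outer near",[w2b(x).round(1).tolist() for x in w(b,[sd((332,510)),sd((387,432)),sd((408,545)),sd((408,590))],[.024,.024,.028,.0])])
# expected pixels of blade outline in the side crop for y=-1 and y=-5
for y in(0,-1,-4):
  print(y,[((pr(b,b2w(-91.3+x,y+yy,24))[0]-[220,170]+.5)*5).round(0).tolist() for x,yy in((-60,48),(-60,-48),(48,48))],[((pr(a,b2w(-91.3+x,y+yy,24))[0]-[222,150]+.5)*6).round(0).tolist() for x,yy in((40,48),(60,30))])
E
```

```text
top edge-left, nose-left tip [[-48.2, 48.5, 24.0], [-28.3, 35.3, 24.0], [-20.5, 52.4, 18.0]]
side: tailL, tailR, runway near L corner, rail top outer near [[-221.9, 261.6, 24.0], [-226.6, 209.4, 24.0], [-253.4, 274.9, 28.0], [-252.0, 265.1, 0.0]]
0 [[331.0, 206.0], [390.0, 122.0], [119.0, 167.0]] [[153.0, 203.0], [206.0, 165.0]]
-1 [[331.0, 205.0], [390.0, 121.0], [120.0, 166.0]] [[155.0, 203.0], [208.0, 165.0]]
-4 [[333.0, 202.0], [392.0, 119.0], [122.0, 163.0]] [[162.0, 205.0], [215.0, 167.0]]
```

Along the left edge the blade reads y≈48.5 mm, so it is centred to within about 1 mm. Pushing straight on.

Request:
play_rows:
  commands:
    - [[0.5, 0, 0, 0, 0, 0, 0.34], [1, 0, 0, 0, 0, 0, 0.34], [1.5, -0.05, 0, 0, 0, 0, 0.34], [2, -0.05, 0, 0, 0, 0, 0.34], [2.5, -0.05, 0, 0, 0, 0, 0.34], [3, -0.05, 0, 0, 0, 0, 0.34], [3.5, -0.05, 0, 0, 0, 0, 0.34], [4, -0.05, 0, 0, 0, 0, 0.34], [4.5, -0.05, 0, 0, 0, 0, 0.34], [5, -0.05, 0, 0, 0, 0, 0.34], [5.5, -0.05, 0, 0, 0, 0, 0.34], [6, -0.05, 0, 0, 0, 0, 0.34]]

```text
clock: 5.97
tool_pos: [0.5522, -0.0462, 0.0275]
orientation: [180.0, 0.0, -11.3]
force: [-5.9, 1.8, 3.9]
opening: 0.03
gripper_force: 2.4
```

```bash
python3 - <<'E'
from h import *
o=get_obs();print(o["clock"],w2b(o["tool_pos"]),o["orientation"],o["force"],o["moment"])
E
```

```text
5.9667 [-74.32929043  -0.27142001  27.54847074] [ 1.79999279e+02  1.71906610e-03 -1.13062742e+01] [-5.87457784  1.77837053  3.90693642] [ 0.37979939  1.7363124  -0.01201424]
```

Request:
play_rows:
  commands:
    - [[0.5, 0, 0, 0, 0, 0, 0.34], [1, 0, 0, 0, 0, 0, 0.34], [1.5, 0, 0, 0, 0, 0, 0.34], [2, 0, 0, 0, 0, 0, 0.34], [2.5, 0, 0, 0, 0, 0, 0.34], [3, 0, 0, 0, 0, 0, 0.34], [3.5, 0, 0, 0, 0, 0, 0.34], [4, 0, 0.05, 0, 0, 0, 0.34], [4.5, 0, 0.05, 0, 0, 0, 0.34], [5, 0, 0.1, 0, 0, 0, 0.34]]

```text
clock: 6.8
tool_pos: [0.6012, -0.056, 0.0265]
orientation: [180.0, 0.0, -11.3]
force: [-3.7, 0.3, 1.5]
opening: 0.0298
gripper_force: 1.8
```

```bash
python3 - <<'E'
from h import *
o=get_obs();print(o["clock"],w2b(o["tool_pos"]),o["orientation"],o["force"],o["moment"])
a=snapshot("top");b=snapshot("side")
cv2.imwrite("pics/f.png",np.vstack([cv2.resize(a["frame"][100:170,227:327,::-1],(500,350),interpolation=cv2.INTER_CUBIC),cv2.resize(b["frame"][160:220,170:290,::-1],(500,250),interpolation=cv2.INTER_CUBIC)]))
E
```

```text
6.8 [-24.30584238  -0.23545784  26.48694884] [ 1.79997616e+02  1.60442537e-03 -1.13029272e+01] [-3.7027327   0.32929898  1.53678013] [ 0.20134376  1.27122587 -0.00136768]
```

View pics/f.png

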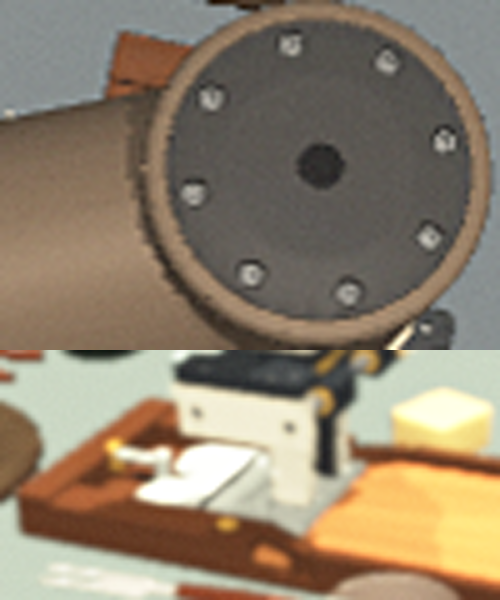

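The side view shows the nose in the bed with the notch mouth just reaching the pin, at about (165,460). I'll keep going in small increments.

Request:
play_rows:
  commands:
    - [[0.3, 0, 0.02, 0, 0, 0, 0.34], [0.6, 0, 0.04, 0, 0, 0, 0.34], [0.9, 0, 0.06, 0, 0, 0, 0.34], [1.0, 0, 0.06, 0, 0, 0, 0.34]]

```text
clock: 7.23
tool_pos: [0.6108, -0.0579, 0.0261]
orientation: [180.0, -0.0, -11.3]
force: [-3.5, 0.1, 3.5]
opening: 0.0295
gripper_force: 2.2
```

Request:
play_rows:
  commands:
    - [[0.15, 0, 0, 0, 0, 0, 0.34], [0.3, 0, 0, 0, 0, 0, 0.34], [0.3, 0, 0, 0, 0, 0, 0.34]]

```text
clock: 7.48
tool_pos: [0.6137, -0.0585, 0.026]
orientation: [180.0, -0.0, -11.3]
force: [-3.0, 0.6, 2.5]
opening: 0.0298
gripper_force: 1.5
```

Request:
play_rows:
  commands:
    - [[0.15, 0, 0, 0, 0, 0, 0.34], [0.3, 0, 0, 0, 0, 0, 0.34], [0.3, 0, 0, 0, 0, 0, 0.34]]

```text
clock: 7.73
tool_pos: [0.6168, -0.059, 0.0259]
orientation: [-180.0, -0.0, -11.3]
force: [-2.4, 0.3, 0.7]
opening: 0.0296
gripper_force: 1.1
```

Request:
play_rows:
  commands:
    - [[0.1, 0, 0, 0, 0, 0, 0.34], [0.2, 0, 0, 0, 0, 0, 0.34], [0.2, 0, 0, 0, 0, 0, 0.34]]

```text
clock: 7.98
tool_pos: [0.6173, -0.0592, 0.0258]
orientation: [180.0, 0.1, -11.3]
force: [-7.3, 2.4, 3.5]
opening: 0.0298
gripper_force: 3.6
```

Request:
play_rows:
  commands:
    - [[0.1, 0, 0, 0, 0, 0, 0.34], [0.2, 0, 0, 0, 0, 0, 0.34], [0.2, 0, 0, 0, 0, 0, 0.34]]

```text
clock: 8.23
tool_pos: [0.6185, -0.0596, 0.0257]
orientation: [180.0, 0.2, -11.3]
force: [-9.8, 3.0, 7.0]
opening: 0.0298
gripper_force: 4.9
```

Request:
play_rows:
  commands:
    - [[0.1, 0, 0, 0, 0, 0, 0.34], [0.2, 0, 0, 0, 0, 0, 0.34], [0.2, 0, 0, 0, 0, 0, 0.34]]

```text
clock: 8.48
tool_pos: [0.6201, -0.0601, 0.0257]
orientation: [180.0, 0.2, -11.3]
force: [-9.7, 2.7, 7.5]
opening: 0.0298
gripper_force: 5.3
```

Pin contact came at about TCP x≈0.617. Pushing about 7 mm further.

Request:
play_rows:
  commands:
    - [[0.1, 0, 0, 0, 0, 0, 0.34], [0.2, 0, 0, 0, 0, 0, 0.34], [0.3, 0, 0, 0, 0, 0, 0.34], [0.4, 0, 0, 0, 0, 0, 0.34], [0.5, 0, 0, 0, 0, 0, 0.34], [0.5, 0, 0, 0, 0, 0, 0.34]]

```text
clock: 8.98
tool_pos: [0.6248, -0.061, 0.0246]
orientation: [180.0, 0.3, -11.3]
force: [-7.1, 3.0, -1.9]
opening: 0.03
gripper_force: 3.9
```

Request:
play_rows:
  commands:
    - [[0.1, 0, 0, 0, 0, 0, 0.34], [0.2, 0, 0, 0, 0, 0, 0.34], [0.2, 0, 0, 0, 0, 0, 0.34], [0.2, 0, 0, 0, 0, 0, 0.34]]

```text
clock: 9.32
tool_pos: [0.6263, -0.0614, 0.0244]
orientation: [179.9, 0.3, -11.3]
force: [-7.7, 3.0, -1.0]
opening: 0.0299
gripper_force: 4.3
```

```bash
python3 - <<'E'
from h import *
o=get_obs();print(o["clock"],w2b(o["tool_pos"]),o["orientation"],o["force"],o["moment"])
b=snapshot("side")
cv2.imwrite("pics/g.png",cv2.resize(b["frame"][165:225,170:270,::-1],(800,480),interpolation=cv2.INTER_CUBIC))
E
```

```text
9.3167 [ 1.30601925 -0.60947678 24.41744054] [179.94795281   0.30988135 -11.34169253] [-7.74375596  2.95481085 -1.00611248] [1.20860909 2.94660212 0.12751691]
```

View pics/g.png

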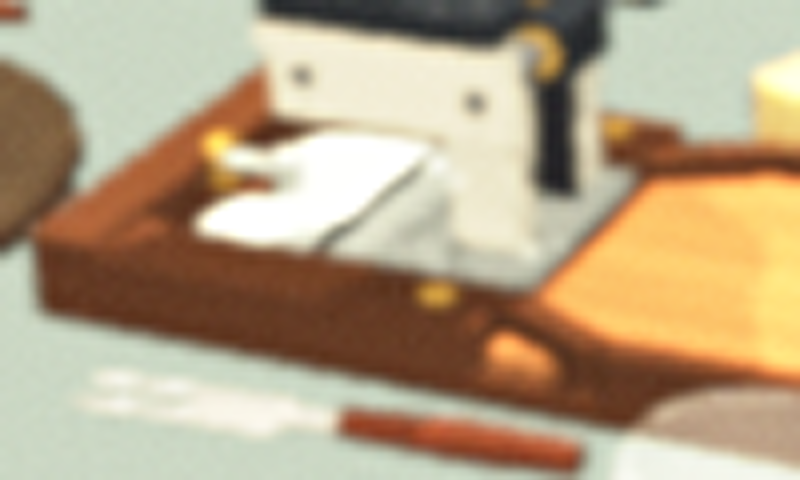

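The notch holds the pin and the tail edge sits at the step line, from about (540,290) to (640,180). The vertical force has dropped, so the tail has cleared the step. Pressing down now.

Request:
play_rows:
  commands:
    - [[0, 0, 0.15, 0, 0, 0, 0.34], [0, 0, 0.3, 0, 0, 0, 0.34], [0, 0, 0.45, 0, 0, 0, 0.34], [0, 0, 0.6, 0, 0, 0, 0.34], [0, 0, 0.6, 0, 0, 0, 0.34]]

```text
clock: 9.78
tool_pos: [0.6262, -0.0616, 0.0193]
orientation: [179.9, 0.3, -11.3]
force: [-10.9, 2.8, 4.4]
opening: 0.0299
gripper_force: 5.5
```

Request:
play_rows:
  commands:
    - [[0, 0, 0.1, 0, 0, 0, 0.34], [0, 0, 0.2, 0, 0, 0, 0.34], [0, 0, 0.2, 0, 0, 0, 0.34]]

```text
clock: 10.03
tool_pos: [0.6262, -0.0616, 0.0184]
orientation: [179.9, 0.3, -11.3]
force: [-15.1, 2.6, 14.7]
opening: 0.0303
gripper_force: 10.6
```

Pressed flat: z = 18.4 mm with about 15 N of support. I'll ease back so the spring seats the blade against the step, then lift.

Request:
play_rows:
  commands:
    - [[-0.1, 0, -0.05, 0, 0, 0, 0.34], [-0.25, 0, -0.1, 0, 0, 0, 0.34], [-0.4, 0, -0.15, 0, 0, 0, 0.34], [-0.55, 0, -0.15, 0, 0, 0, 0.34], [-0.7, 0, -0.15, 0, 0, 0, 0.34], [-0.85, 0, -0.2, 0, 0, 0, 0.34], [-0.95, 0, -0.2, 0, 0, 0, 0.34]]

```text
clock: 10.62
tool_pos: [0.6203, -0.0596, 0.0202]
orientation: [-180.0, -0.1, -11.3]
force: [-1.7, -0.0, -1.1]
opening: 0.0299
gripper_force: 0.8
```

Request:
play_rows:
  commands:
    - [[-0.1, 0, -0.3, 0, 0, 0, 0.34], [-0.1, 0, -0.8, 0, 0, 0, 0.34], [-0.1, 0, -2, 0, 0, 0, 0.34], [-0.1, 0, -5, 0, 0, 0, 0.34], [-0.1, 0, -9, 0, 0, 0, 0.34], [-0.1, 0, -13, 0, 0, 0, 0.34], [-0.1, 0, -17, 0, 0, 0, 0.34], [-2, 0, -21, 0, 0, 0, 0.34], [-5, 0, -24, 0, 0, 0, 0.34], [-9, 0, -25, 0, 0, 0, 0.34], [-13, 0, -25, 0, 0, 0, 0.34], [-15, -3, -25, 0, 0, 0, 0.34], [-15, -7, -25, 0, 0, 0, 0.34], [-15, -11, -25, 0, 0, 0, 0.34], [-15, -15, -25, 0, 0, 0, 0.34], [-15, -19, -25, 0, 0, 0, 0.34], [-15, -22, -25, 0, 0, 0, 0.34], [-15, -22, -25, 0, 0, 0, 0.34]]

```text
clock: 12.12
tool_pos: [0.5173, 0.1902, 0.2713]
orientation: [-179.9, -0.1, -11.1]
force: [0.8, 0.1, -0.3]
opening: 0.0296
gripper_force: 0.0
```

```bash
python3 - <<'E'
from h import *
a=snapshot("top");b=snapshot("side")
cv2.imwrite("pics/i.png",np.vstack([cv2.resize(a["frame"][100:180,217:337,::-1],(600,400),interpolation=cv2.INTER_CUBIC),cv2.resize(b["frame"][175:215,170:290,::-1],(600,200),interpolation=cv2.INTER_CUBIC)]))
f=lambda s,x,y,z,o,k:((pr(s,b2w(x,y,z))[0]-o+.5)*k).round(0).tolist()
for x0 in(40,44):print(x0,[f(a,x0+x,y,18,[217,100],5) for x,y in((-60,48),(-60,-48),(40,0))])
E
```

```text
40 [[166.0, 359.0], [354.0, 401.0], [302.0, 188.0]]
44 [[167.0, 351.0], [356.0, 393.0], [303.0, 180.0]]
```

View pics/i.png

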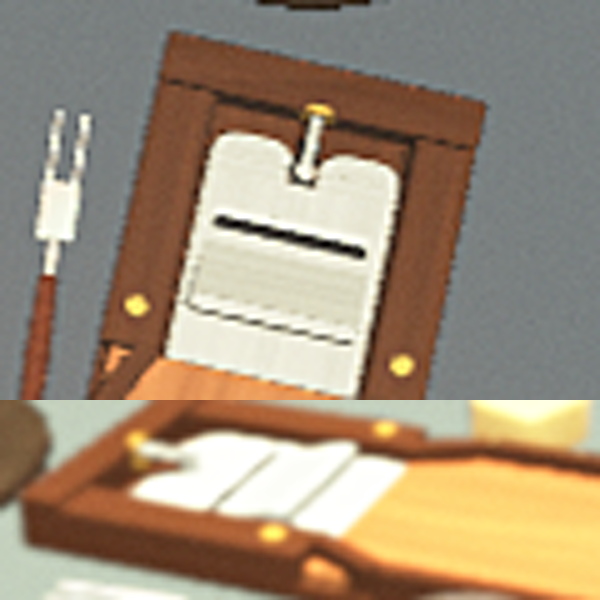

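The tail lies flush against the step, from (166,359) to (355,398), as predicted for the loaded pose. The notch is on the pin at (303,180), and the fork and cheese are undisturbed. Handing in.

```bash
python3 -c "
from plant import close_job
print(close_job())"
```

```text
the job is handed in; nothing more can be done
None
```

The blade appears loaded flat in the bed, held between pin and step, with the cheese and fork left in place; I handed the job in after about 12 s of robot time, and no verdict came back.

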